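# Pack a sample bottle and close its carton

### The arm

A 6-joint arm with a two-finger parallel gripper is mounted at the origin on the work surface. World frame = base frame: x ahead of the robot, y to its left, z up, the work surface at z = 0. Lengths are in m, angles in degrees, forces in N, time in s.
With the tool pointing down it reaches from about 0.35 to 0.975 m from the base axis. Payload 17.4 kg.
Tool frame: the origin (TCP) lies between the finger pads; the fingertips stand r.finger_overhang ahead of it and the grasp point (between the pads) lies 11 mm behind it (r.finger_overhang is the distance from the TCP to the fingertips, in m); z points along the fingers, y is the line along which they close (so a half turn about z gives the same grasp; the last joint's range is limited). The gripper opens to 85 mm and grips with 20 to 120 N. Pads are 22 mm wide; open, the fingers measure 114 mm over their backs; the gripper's body (76 mm by 85 mm) begins 54 mm behind the grasp point. The pads swing forward as they close: fully open they stand 13 mm farther back than shut.
Start: joints at [66.131, 6.646, 82.598, -0, 90.757, -2.166], TCP at [0.25, 0.627, 0.239] pointing down, gripper open.
Joint ranges: [-162.19, 162.19], [-47.58, 125.68], [4.15, 143.07], [-65.23, 245.23], [0.69, 171.88], [-170.13, 170.13]. Speed limits (degrees/s): [108.29, 108.29, 127.2, 180, 180, 180].

### API

Orientations are given as a 3x3 rotation matrix whose columns are the frame's x, y, z axes.
In Python, from cell import sensors, vision, order, r gives the robot as it stands.
- The arm moves only by the tool play_rows, never from a script. Its argument "moves" is text: rows parted by semicolons, each of 5 numbers parted by spaces: the shift along the world's x, y, z in mm, then the turn about the world's z in degrees, then the opening, from -1 (shut) to 1 (fully open). In form: tx ty tz turn claw; .... A call has 1 to 12 rows; each row shifts and turns the commanded pose from where the row before left it; what a row does not reach is not made up. A row lasts 1/10 s, in which the tool goes at most 50 mm and 8.59 degrees, less where a joint would pass 70% of its speed; a pose out of reach is approached as far as the arm can. A call is refused whole if a number of a shift passes 50 or a number of a turn 8.59, either way. A call with a gripper value outside its range is refused whole. The fingers move at their own pace and stop on an object; "grip_force" is the grip in N (left out, the last holds). Time passes only in rows, so rows that do not move let the fingers close. It gives the time, the measured TCP pose, the force, the opening and the grip force at its end, in the units of the state.
- sensors.state(): the state, without advancing time (a new reading comes with each control period).
- vision.grab_frame(name): name is "scene" or "top" or "wrist"; returns the picture (480x640x3 uint8, red, green, blue); there is no depth.
- vision.camera_model(name): a dict with "intrinsics" (3x3 intrinsics, pixels), "extrinsics" (4x4, takes a point from world to camera coordinates). Camera axes: x right, y down, z forward; pixel columns grow to the right and rows downward; lengths in m; the calibration is good to about 2 mm. A picture is of the moment at which its call begins: read the wrist's pose just before it. camera_model takes no time and is no camera call; for the wrist camera it gives the pose at the moment of the call.
- order.sign_off(): hands the job in; it is judged then, once.
The state is a dict: "t": time; "joint_positions": joint angles; "joint_vel": joint speeds; "joint_efforts": joint torques, N m; "eef_pos": TCP position; "tcp_rot": TCP orientation; "contact_force": force on the tool from outside, world axes, zero at the start; "ft_torque": the same for the moment, N m; "width": finger opening in m; "grasp_force": force on a finger pad.
Only numpy, scipy, OpenCV 4.12 (cv2) and the standard library are available. Lean on these libraries where they do the work, as an engineer would, in place of code of your own. Each camera call takes 0.05 s, during which the arm holds its last target. There are 200 camera calls.

### The job

Gently stand the small narrow-necked amber bottle upright on the floor of the open shipping carton and let go of it. Then fold both short side flaps down flat over it, in either order, and only after that fold the large lid flap down flat on top of them. Leave everything else on the bench where it is.

Things in the scene. Friction and masses are not known exactly. Their poses are not given: they have to be found in the camera images.
- carton: Open brown cardboard carton fixed on a black rubber board (190 x 230 x 6 mm). Outside 124 (its x) by 164 mm (its y), walls 4, rim 116 and inner floor 10 mm above the bench. Origin: centre of the board's underside; z up, y left; x away from the robot at yaw 0 (yaw within 0.3 rad). Short flaps hinge on its +y and -y rims, the lid on its -x rim (robot's side); all start open, leaning outward.
- flap_left (a joint): Angle (rad) of the short flap on the carton's +y side: 0 closed, level over the mouth; 1.57 straight up; to 2.4 leaning outward; starts 1.75 to 2.2. Hinge line parallel to the carton's x at y = +80 mm, 117 mm above the bench; 70 mm from hinge to free edge, 114 mm wide, 3 mm thick. Stays at any angle it is left; under 1 N at its free edge moves it.
- flap_right (a joint): Angle of the like flap on the carton's -y side, hinge line at y = -80 mm, otherwise the same as flap_left (0 closed, grows as it opens outward).
- lid (a joint): Angle (rad) of the large lid flap on the carton's -x side: 0 closed, level over the side flaps; 1.57 up; to 2.4 outward; starts 1.75 to 2.05. Hinge line parallel to the carton's y at x = -61 mm, 120 mm above the bench; 128 mm from hinge to free edge, 164 wide, 3 thick; an 18 mm lip at the edge goes down outside the far wall. Stays at any angle it is left; under 1 N at its free edge moves it.
- flap_left_edge (a point): Middle of the free edge of the left flap (moves with it).
- flap_right_edge (a point): Middle of the free edge of the right flap (moves with it).
- lid_edge (a point): Middle of the free edge of the lid flap (moves with it).
- bottle: The bottle to pack: small round amber glass bottle, body 52 mm diameter up to 55 mm, sloping shoulder, narrow neck, round white screw cap 30 mm in diameter from 70 to 94 mm height (total height 94 mm). About 0.1 to 0.2 kg, stands upright on the bench to the left. Origin: centre of its underside, z up. Grip it by the cap from above.
- jar: Bystander: squat amber jar, 64 mm diameter, 59 mm tall, with a wide white lid. Origin: centre of underside.
- beaker: Bystander: empty glass beaker, 60 mm diameter, 62 mm tall. Origin: centre of underside.
- tall_bottle: Bystander: larger amber bottle with a paper label, 68 mm diameter, 144 mm tall, right of the carton. Origin: centre of underside.
- tape_roll: Bystander: roll of clear tape lying flat, 90 mm diameter, 25 mm tall. Origin: centre of underside.
- spatula: Bystander: flat steel lab spatula 174 mm long, 5 mm thick, lying between robot and carton. Origin: its middle.
- vial_box: Bystander: low white open box with dividers, 90 x 120 x 35 mm, beyond the carton. Origin: centre of underside.
Mind the look-alikes: they are no part of the job. What is shaped like the bottle but pink is not meant.

How it is judged:
By the outcome, as a careful person would: the job done as asked, in the order asked, and still so for the second after the job is handed in, with the robot touching nothing.
It also fails if it takes over 58 s, if anything falls off the work surface, if the arm or the gripper's body presses on something with over 40 N, if the wrist force passes 120 N, or if a joint passes its speed limit or range.

## Working session

There is one attempt and no reset: what is moved stays moved. The work goes in short steps, Python scripts to look and compute and a tool call to move; the robot and the scene stay as the last step left them, time stands still between calls to the robot, and variables do not carry over. Pictures are saved under pics/ and viewed, at most 10 in all, crops included, and the job is handed in when it is done.

Besides the shell and the picture viewer there is one more tool, called after ">>>" by a JSON object that holds its "op" and its "data", one argument or row to a line. play_rows: Moves the arm, as the interface text tells. Its arguments: {"type":"object","properties":{"moves":{"type":"string"},"grip_force":{"type":"number"}},"required":["moves"]}

```bash
mkdir -p pics; cat > h.py <<'E'
import numpy as np, cv2
from cell import sensors, vision, order, r
def cam(n):
    m=vision.camera_model(n); return np.array(m["intrinsics"]),np.array(m["extrinsics"])
def ray(n,uv,c=None):
    K,T=c or cam(n); R,t=T[:3,:3],T[:3,3]
    d=R.T@np.linalg.inv(K)@np.array([uv[0],uv[1],1.]); return -R.T@t,d
def onz(n,uv,z,c=None):
    o,d=ray(n,uv,c); return o+d*(z-o[2])/d[2]
def proj(n,p,c=None):
    K,T=c or cam(n); q=K@(T[:3,:3]@np.array(p,float)+T[:3,3]); return q[:2]/q[2]
def tri(a,b):
    (o1,d1),(o2,d2)=a,b
    s=np.linalg.lstsq(np.c_[d1,-d2],o2-o1,rcond=None)[0]
    p,q=o1+s[0]*d1,o2+s[1]*d2; return (p+q)/2,np.linalg.norm(p-q)
def save(n,f):
    im=vision.grab_frame(n); cv2.imwrite(f,im[...,::-1]); return im
E
python3 - <<'E'
from h import *
save("top","pics/top0.png");save("scene","pics/scene0.png")
s=sensors.state();print(s["t"],s["eef_pos"],np.round(s["tcp_rot"],3),s["width"],r.finger_overhang)
for n in("top","scene"):
    K,T=cam(n);print(n,K[0,0],-T[:3,:3].T@T[:3,3],np.round(T[:3,:3],2))
E
```

```text
0.1 [0.24956502 0.62699265 0.23863376] [[-0.929  0.37  -0.   ]
 [ 0.37   0.929 -0.001]
 [ 0.    -0.001 -1.   ]] 0.08543445231373518 0.008
top 608.8206074986887 [0.32476364 0.03556692 1.54138902] [[ 0.01 -1.    0.02]
 [-0.99 -0.01 -0.17]
 [ 0.17 -0.02 -0.99]]
scene 459.2151642432996 [ 1.33943549 -0.4399992   1.02086953] [[ 0.5   0.87  0.02]
 [ 0.62 -0.34 -0.71]
 [-0.61  0.36 -0.71]]
```

View pics/top0.png

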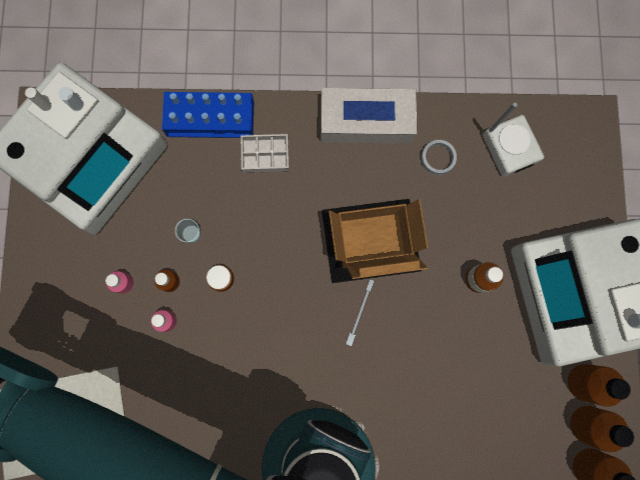

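View pics/scene0.png

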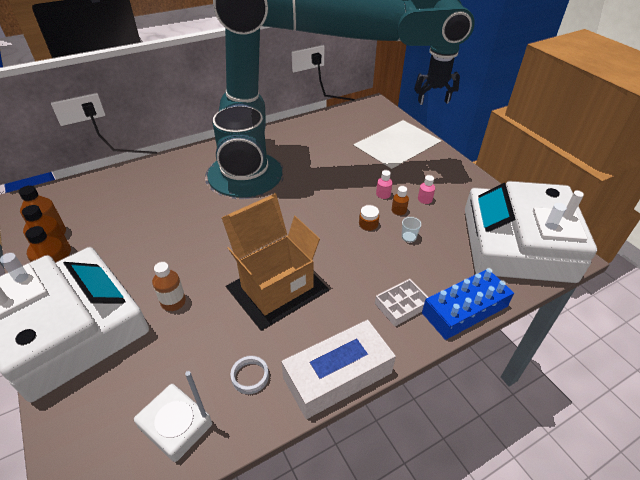

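Candidates (top view): the amber small bottle at (166,280), pink look-alikes at (118,281) and (163,320), amber jar with a wide lid at (219,277), and the tall labelled bottle at (487,277). I choose (166,280) because it is amber with a small white cap. In the scene view it is at (401,200). Next I check it close up, together with the carton.

```bash
python3 - <<'E'
from h import *
t=cv2.imread("pics/top0.png");s=cv2.imread("pics/scene0.png")
rz=lambda im,x,y,w,h:cv2.resize(im[y:y+h,x:x+w],(400,300),interpolation=cv2.INTER_CUBIC)
cv2.imwrite("pics/crop0.png",np.vstack([np.hstack([rz(t,100,240,133,100),rz(t,310,190,133,100)]),np.hstack([rz(s,350,155,100,75),rz(s,205,185,187,140)])]))
# cap masks
for n,im,(x,y,w,h) in(("top",t,(150,262,32,32)),("scene",s,(390,183,20,20))):
    c=im[y:y+h,x:x+w].astype(int);m=((c.min(2)>120)&(c.max(2)-c.min(2)<50)).astype(np.uint8)
    k,l,st,ce=cv2.connectedComponentsWithStats(m);i=1+st[1:,4].argmax();u=ce[i]+[x,y];print(n,u,st[i],onz(n,u,.094 if n=="top" else .087))
# tall: check bottle body pixel predicted
E
```

```text
top [160.784 278.544] [  5  11  13  12 125] [0.43913183 0.37844725 0.094     ]
scene [401.8989899  190.56565657] [ 7  2 11 12 99] [0.44357131 0.37255878 0.087     ]
```

View pics/crop0.png

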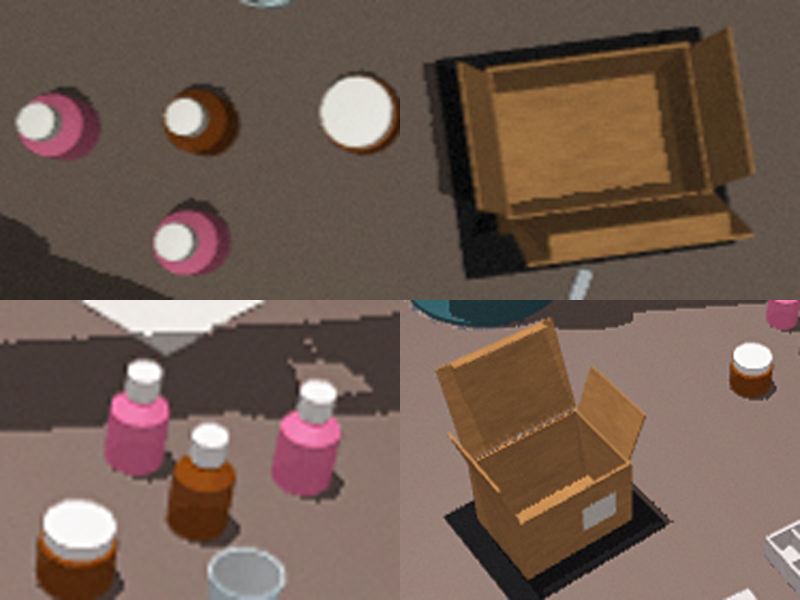

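The crop confirms the choice: an amber body with a narrow white cap, between the two pink ones, and the wide-lidded jar is separate. It also shows the carton's rim and board corners, which I use for its pose.

```bash
python3 - <<'E'
from h import *
t=lambda x,y:(310+(x-400)/3.0075,190+y/3)
s=lambda x,y:(205+(x-400)/2.139,185+(y-300)/2.143)
A,B,C=[onz("top",t(*p),.006)[:2] for p in((437,60),(697,28),(467,277))]
print("board",A,B,C,"len",np.linalg.norm(A-B),np.linalg.norm(A-C),"ctr",(B+C)/2)
y=A-B;x=A-C;print("yaw",np.degrees(np.arctan2(-y[0],y[1])),np.degrees(np.arctan2(x[1],x[0])))
F,G=onz("scene",s(632,465),.116)[:2],onz("scene",s(520,520),.116)[:2]
d=F-G;print("rim",F,G,np.linalg.norm(d),np.degrees(np.arctan2(-d[0],d[1])))
D=[onz("scene",s(*p),.006)[:2] for p in((445,515),(667,520))];print("boardscene -x-y?,+x+y",D)
# flap edges by two views
for nm,a,b in(("left +x tip",(458,62),(645,415)),("left -x tip",(478,205),(592,368)),("right +x tip",(731,30),(498,490)),("lid +y tip",(530,265),(550,320)),("lid -y tip",(735,240),(438,372))):
    print(nm,*tri(ray("top",t(*a)),ray("scene",s(*b))))
E
```

```text
board [ 0.62508523 -0.00527535] [ 0.65528636 -0.22865156] [ 0.43968957 -0.03122302] len 0.22540860883482353 0.18720265453285348 ctr [ 0.54748796 -0.12993729]
yaw 7.699868841877749 7.967271195405997
rim [ 0.60514799 -0.04415091] [ 0.61839772 -0.20259851] 0.15900061451084785 4.780075015605432
boardscene -x-y?,+x+y [array([ 0.47437044, -0.25739204]), array([ 0.62579533, -0.00293018])]
left +x tip [ 0.58997561 -0.01695835  0.17757154] 0.0006658116621164878
left -x tip [ 0.48055345 -0.03308557  0.17608228] 0.0024150715380134523
right +x tip [ 0.61682588 -0.22391439  0.17997058] 0.0016241942733737577
lid +y tip [ 0.43150772 -0.06659568  0.23322217] 0.0004270372587608302
lid -y tip [ 0.44989034 -0.21956228  0.22567845] 0.008878420719742184
```

>>> {"op": "play_rows", "data": {
  "moves": "16 -21 0 2.4 1; 32 -42 0 4.8 1; 32 -42 0 4.8 1; 32 -42 0 4.8 1; 32 -42 -10 4.8 1; 32 -42 -15 4.8 1; 15 -20 -14 2.6 1; 0 0 0 0 1; 0 0 0 0 1",
  "grip_force": 25
}}

```text
t: 1.0
eef_pos: [0.4306, 0.3892, 0.2021]
tcp_rot: [[-0.992, -0.125, -0.001], [-0.125, 0.992, -0.0], [0.001, -0.0, -1.0]]
contact_force: [-0.1, -0.2, 0.4]
width: 0.0854
grasp_force: 0.0
```

```bash
python3 - <<'E'
from h import *
s=sensors.state();print(s["t"],s["eef_pos"],np.round(s["tcp_rot"],3))
c=cam("wrist");im=save("wrist","pics/w0.png")
print(proj("wrist",(.441,.376,.094),c))
h=cv2.cvtColor(im,cv2.COLOR_RGB2HSV)
m=((h[...,1]<60)&(h[...,2]>130)).astype(np.uint8)
k,l,st,ce=cv2.connectedComponentsWithStats(m)
for i in range(1,k):
    if st[i,4]>300: print(st[i],ce[i],onz("wrist",ce[i],.094,c))
E
```

```text
1.0 [0.43056139 0.38918185 0.20210855] [[-0.992 -0.125 -0.001]
 [-0.125  0.992 -0.   ]
 [ 0.001 -0.    -1.   ]]
[300.37301832 254.31115237]
[    0     0   437   452 86081] [141.58291609 258.17161743] [0.45770419 0.26703847 0.094     ]
[  262     0   378   429 95936] [506.78988075 163.70523057] [0.3631097  0.50024434 0.094     ]
[ 302   80   48   52 1934] [325.27404343 105.13340228] [0.34277954 0.38053359 0.094     ]
[ 334  197   52   54 1500] [355.938      225.46266667] [0.41573413 0.41088797 0.094     ]
[ 282  226   43   48 1655] [303.33957704 249.91238671] [0.43754147 0.37767504 0.094     ]
[ 387  388   63   64 1922] [419.97138398 421.58220604] [0.57211543 0.48784838 0.094     ]
[509 457  44  23 688] [529.41715116 470.45494186] [0.6113793  0.59123438 0.094     ]
[ 90 458  41  22 633] [111.45655608 470.78515008] [0.65697347 0.23723929 0.094     ]
```

View pics/w0.png

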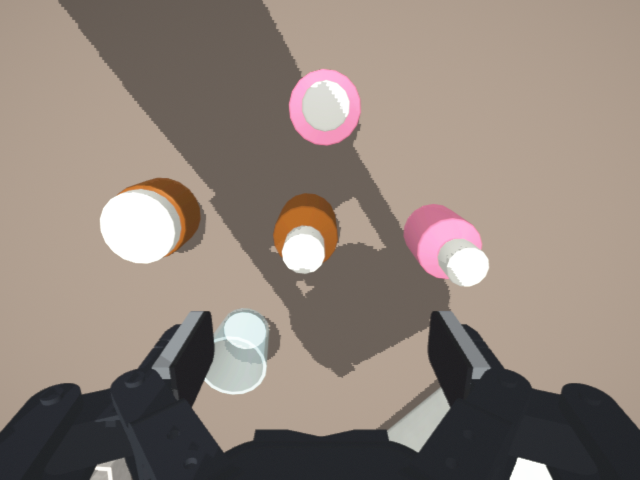

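The amber bottle's cap is at (303,250) and the pinks are at (325,105) and (465,265). All of them clear the finger line. Cap position is about (0.440, 0.377).

>>> {"op": "play_rows", "data": {
  "moves": "5 -6 -10 0 1; 4 -6 -20 0 1; 0 0 -30 0 1; 0 0 -30 0 1; 0 0 -20 0 1; 0 0 -8 0 1; 0 0 -4 0 1; 0 0 0 0 1; 0 0 0 0 1"
}}

```text
t: 1.95
eef_pos: [0.4398, 0.3779, 0.0815]
tcp_rot: [[-0.992, -0.127, 0.001], [-0.127, 0.992, 0.001], [-0.001, 0.001, -1.0]]
contact_force: [-0.0, 0.4, 1.1]
width: 0.0856
grasp_force: 0.0
```

>>> {"op": "play_rows", "data": {
  "moves": "0 -1 -6 0 1; 0 0 0 0 0.2; 0 0 0 0 -0.2; 0 0 0 0 -0.6; 0 0 0 0 -1; 0 0 0 0 -1; 0 0 0 0 -1; 0 0 0 0 -1; 0 0 0 0 -1; 0 0 0 0 -1",
  "grip_force": 25
}}

```text
t: 2.95
eef_pos: [0.4395, 0.3766, 0.0745]
tcp_rot: [[-0.992, -0.127, 0.0], [-0.127, 0.992, 0.0], [-0.0, 0.0, -1.0]]
contact_force: [-0.2, 1.2, 4.0]
width: 0.0294
grasp_force: 25.5
```

>>> {"op": "play_rows", "data": {
  "moves": "0 0 5 0 -1; 0 0 15 0 -1; 0 0 30 0 -1; 0 0 40 0 -1; 0 0 45 0 -1; 0 0 45 0 -1; 0 0 40 0 -1; 0 0 25 0 -1; 0 0 5 0 -1; 0 0 0 0 -1"
}}

```text
t: 3.95
eef_pos: [0.4394, 0.3764, 0.3249]
tcp_rot: [[-0.992, -0.127, 0.001], [-0.127, 0.992, 0.0], [-0.001, 0.0, -1.0]]
contact_force: [-0.2, 0.2, -2.3]
width: 0.0293
grasp_force: 25.2
```

>>> {"op": "play_rows", "data": {
  "moves": "3 -10 0 0 -1; 5 -20 0 0 -1; 8 -35 0 0 -1; 10 -45 0 0 -1; 10 -45 0 0 -1; 10 -45 0 0 -1; 10 -45 0 0 -1; 10 -45 0 0 -1; 10 -45 0 0 -1; 8 -35 0 0 -1; 5 -20 0 0 -1; 0 0 0 0 -1"
}}

```text
t: 5.15
eef_pos: [0.5282, -0.0164, 0.3223]
tcp_rot: [[-0.992, -0.124, -0.003], [-0.124, 0.992, -0.0], [0.003, -0.0, -1.0]]
contact_force: [0.5, -0.4, -2.3]
width: 0.0286
grasp_force: 25.2
```

>>> {"op": "play_rows", "data": {
  "moves": "3 -15 0 0 -1; 5 -30 0 0 -1; 6 -30 0 0 -1; 4 -23 0 0 -1; 2 -12 0 0 -1; 1 -3 0 0 -1; 0 0 0 0 -1; 0 0 0 0 -1; 0 0 0 0 -1"
}}

```text
t: 6.05
eef_pos: [0.5494, -0.1257, 0.3245]
tcp_rot: [[-0.992, -0.128, 0.0], [-0.128, 0.992, 0.0], [-0.0, 0.0, -1.0]]
contact_force: [1.0, 0.6, -1.9]
width: 0.0292
grasp_force: 25.3
```

```bash
python3 - <<'E'
from h import *
a=save("scene","pics/s1.png");b=save("top","pics/t1.png")
rz=lambda im,x,y,w,h:cv2.resize(im[y:y+h,x:x+w],(400,300),interpolation=cv2.INTER_CUBIC)
cv2.imwrite("pics/c1.png",np.hstack([rz(a,180,120,200,150),rz(b,310,170,160,120)])[...,::-1])
E
```

```text
(no output)
```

View pics/c1.png

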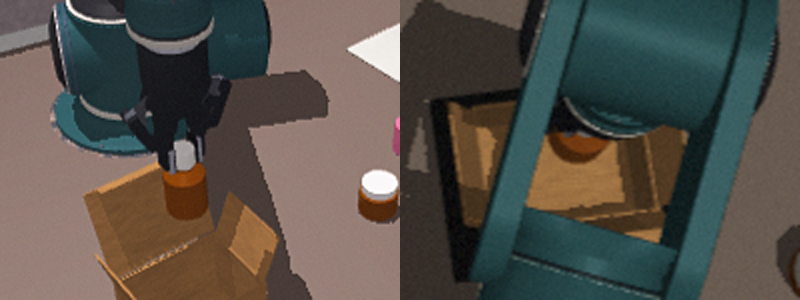

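The bottle hangs upright over the carton mouth, at about (185,190) in the left pane, and clears the lid and flaps.

>>> {"op": "play_rows", "data": {
  "moves": "0 -3 -20 0 -1; 0 0 -35 0 -1; 0 0 -40 0 -1; 0 0 -40 0 -1; 0 0 -35 0 -1; 0 0 -25 0 -1; 0 0 -20 0 -1; 0 0 -10 0 -1; 0 0 0 0 -1; 0 0 0 0 -1"
}}

```text
t: 7.15
eef_pos: [0.5499, -0.1295, 0.1004]
tcp_rot: [[-0.992, -0.127, 0.001], [-0.127, 0.992, -0.0], [-0.001, -0.0, -1.0]]
contact_force: [0.3, 0.1, -0.6]
width: 0.0292
grasp_force: 25.3
```

>>> {"op": "play_rows", "data": {
  "moves": "0 0 -4 0 -1; 0 0 -3 0 -1; 0 0 -2 0 -1; 0 0 -1 0 -1; 0 0 0 0 -1; 0 0 0 0 -1"
}}

```text
t: 7.75
eef_pos: [0.5495, -0.1295, 0.0894]
tcp_rot: [[-0.992, -0.127, 0.0], [-0.127, 0.992, -0.0], [-0.0, -0.0, -1.0]]
contact_force: [-0.7, 0.0, -2.1]
width: 0.0291
grasp_force: 25.3
```

>>> {"op": "play_rows", "data": {
  "moves": "0 0 -2 0 -1; 0 0 -1 0 -1; 0 0 -1 0 -1; 0 0 0 0 -1; 0 0 0 0 -1"
}}

```text
t: 8.25
eef_pos: [0.5494, -0.1295, 0.0853]
tcp_rot: [[-0.992, -0.127, -0.0], [-0.127, 0.992, -0.0], [0.0, 0.0, -1.0]]
contact_force: [-0.1, 0.4, -1.2]
width: 0.0291
grasp_force: 25.3
```

>>> {"op": "play_rows", "data": {
  "moves": "0 0 -1 0 -1; 0 0 -0.5 0 -1; 0 0 0 0 -1; 0 0 0 0 -1"
}}

```text
t: 8.65
eef_pos: [0.5498, -0.1295, 0.0845]
tcp_rot: [[-0.992, -0.127, 0.001], [-0.127, 0.992, -0.0], [-0.001, -0.0, -1.0]]
contact_force: [-0.7, 0.9, 6.0]
width: 0.0287
grasp_force: 25.9
```

>>> {"op": "play_rows", "data": {
  "moves": "0 0 0 0 -0.2; 0 0 0 0 0; 0 0 0 0 0.2; 0 0 0 0 0.4; 0 0 0 0 0.5; 0 0 0 0 0.5; 0 0 10 0 0.5; 0 0 25 0 0.5; 0 0 40 0 0.5; 0 0 45 0 0.5; 0 0 50 0 0.5; 0 0 30 0 0.5"
}}

```text
t: 9.85
eef_pos: [0.5496, -0.1295, 0.2889]
tcp_rot: [[-0.992, -0.127, 0.004], [-0.127, 0.992, -0.001], [-0.004, -0.002, -1.0]]
contact_force: [0.5, 0.5, -0.1]
width: 0.064
grasp_force: 0.0
```

>>> {"op": "play_rows", "data": {
  "moves": "0 0 30 0 -1; 0 0 20 0 -1; -6 45 0 0 -1; -6 45 0 0 -1; -6 45 0 0 -1; 0 0 0 0 -1; 0 0 0 0 -1; 0 0 0 0 -1"
}}

```text
t: 10.65
eef_pos: [0.5315, 0.0049, 0.3342]
tcp_rot: [[-0.992, -0.127, 0.0], [-0.127, 0.992, -0.0], [-0.0, -0.0, -1.0]]
contact_force: [-0.5, 0.6, -0.5]
width: -0.0001
grasp_force: 0.0
```

```bash
python3 - <<'E'
from h import *
c=cam("wrist");w=save("wrist","pics/w2.png");a=save("scene","pics/s2.png")
rz=lambda im,x,y,w,h:cv2.resize(im[y:y+h,x:x+w],(400,300),interpolation=cv2.INTER_CUBIC)
cv2.imwrite("pics/c2.png",np.hstack([rz(a,190,160,160,120),rz(w,0,0,640,480)])[...,::-1])
s=sensors.state();print(s["eef_pos"],s["width"])
E
```

```text
[0.5315516  0.00448782 0.33390281] -6.018144055655702e-05
```

View pics/c2.png

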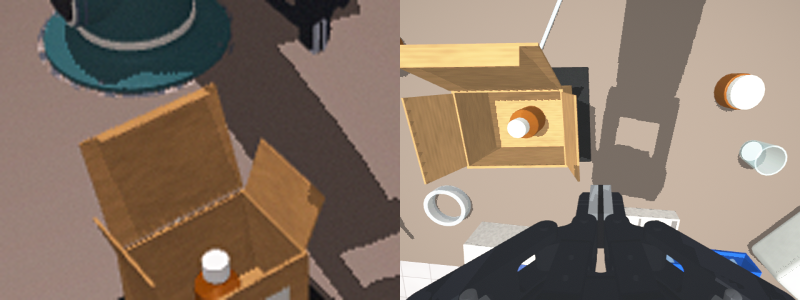

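The bottle stands upright in the carton, cap at (215,262) in the left pane and (517,127) in the wrist pane. Next is the left flap.

>>> {"op": "play_rows", "data": {
  "moves": "-1.3 11 -10 0 -1; 0 0 -35 0 -1; 0 0 -40 0 -1; 0 0 -40 0 -1; 0 0 -30 0 -1; 0 0 -9 0 -1; 0 0 0 0 -1; 0 0 0 0 -1"
}}

```text
t: 11.55
eef_pos: [0.5307, 0.0165, 0.1714]
tcp_rot: [[-0.992, -0.127, 0.002], [-0.127, 0.992, -0.0], [-0.002, -0.0, -1.0]]
contact_force: [0.1, 0.2, 0.3]
width: -0.0
grasp_force: 0.0
```

>>> {"op": "play_rows", "data": {
  "moves": "1.2 -10 0 0 -1; 1.9 -15 0 0 -1; 1.9 -15 0 0 -1; 1.9 -15 0 0 -1; 1.9 -15 0 0 -1; 1.9 -15 0 0 -1; 0 0 0 0 -1; 0 0 0 0 -1"
}}

```text
t: 12.35
eef_pos: [0.5408, -0.0689, 0.1697]
tcp_rot: [[-0.992, -0.126, -0.0], [-0.126, 0.992, 0.0], [0.0, 0.0, -1.0]]
contact_force: [0.1, -0.5, 0.3]
width: 0.0003
grasp_force: 0.0
```

>>> {"op": "play_rows", "data": {
  "moves": "0.8 -6 -5 0 -1; 0.8 -6 -5 0 -1; 0.5 -4 -7 0 -1; 0.5 -4 -6 0 -1; 0.2 -2 -6 0 -1; 0.2 -1 -6 0 -1; 0 -1 -4 0 -1; 0 0 -3 0 -1; 0 0 -1 0 -1; 0 0 0 0 -1"
}}

```text
t: 13.35
eef_pos: [0.5439, -0.0925, 0.1275]
tcp_rot: [[-0.992, -0.127, 0.0], [-0.127, 0.992, -0.0], [-0.0, -0.0, -1.0]]
contact_force: [-2.9, -0.4, 6.3]
width: -0.0002
grasp_force: 2.9
```

>>> {"op": "play_rows", "data": {
  "moves": "0 0 -1 0 -1; 0 0 -1 0 -1; 0 0 0 0 -1; 0 0 0 0 -1"
}}

```text
t: 13.75
eef_pos: [0.5441, -0.0925, 0.1272]
tcp_rot: [[-0.992, -0.127, 0.001], [-0.127, 0.992, -0.001], [-0.001, -0.001, -1.0]]
contact_force: [-11.5, 0.5, 22.7]
width: 0.0003
grasp_force: 11.0
```

The left flap sits on its stop, at the right height and with force rising. Now the right flap.

>>> {"op": "play_rows", "data": {
  "moves": "0 0 8 0 -1; 0 0 30 0 -1; 0 0 40 0 -1; 0 0 40 0 -1; 0 0 30 0 -1; 3 -25 0 0 -1; 5 -40 0 0 -1; 5 -40 0 0 -1; 5 -40 0 0 -1; 3 -35 0 0 -1; 0 0 0 0 -1; 0 0 0 0 -1"
}}

```text
t: 14.95
eef_pos: [0.5648, -0.2728, 0.2725]
tcp_rot: [[-0.992, -0.126, -0.0], [-0.126, 0.992, 0.0], [0.0, 0.001, -1.0]]
contact_force: [0.3, -0.1, 0.8]
width: 0.0
grasp_force: 0.0
```

>>> {"op": "play_rows", "data": {
  "moves": "0 0 -20 0 -1; 0 0 -35 0 -1; 0 0 -30 0 -1; 0 0 -15 0 -1; 0 0 -5 0 -1; 0 0 0 0 -1; 0 0 0 0 -1"
}}

```text
t: 15.65
eef_pos: [0.5654, -0.2725, 0.1696]
tcp_rot: [[-0.992, -0.127, 0.002], [-0.127, 0.992, -0.001], [-0.002, -0.001, -1.0]]
contact_force: [0.4, -0.3, 0.7]
width: 0.0001
grasp_force: 0.0
```

Inward is now (-1.27, +9.92) per 10 mm.

>>> {"op": "play_rows", "data": {
  "moves": "-1.2 10 0 0 -1; -1.9 15 0 0 -1; -1.9 15 0 0 -1; -1.9 15 0 0 -1; -1.9 15 0 0 -1; -1.9 14 0 0 -1; 0 0 0 0 -1; 0 0 0 0 -1"
}}

```text
t: 16.45
eef_pos: [0.5542, -0.1881, 0.168]
tcp_rot: [[-0.992, -0.128, 0.0], [-0.128, 0.992, -0.0], [-0.0, -0.0, -1.0]]
contact_force: [0.3, 0.0, 0.8]
width: -0.0002
grasp_force: 0.0
```

>>> {"op": "play_rows", "data": {
  "moves": "-0.8 6 -5 0 -1; -0.8 6 -5 0 -1; -0.5 4 -7 0 -1; -0.5 4 -6 0 -1; -0.2 2 -6 0 -1; -0.2 1 -6 0 -1; 0 1 -4 0 -1; 0 0 -3 0 -1; 0 0 -2 0 -1; 0 0 0 0 -1; 0 0 0 0 -1"
}}

```text
t: 17.55
eef_pos: [0.5515, -0.1644, 0.127]
tcp_rot: [[-0.992, -0.127, 0.002], [-0.127, 0.992, -0.0], [-0.002, -0.0, -1.0]]
contact_force: [-15.0, 8.3, 31.2]
width: -0.0003
grasp_force: 15.3
```

>>> {"op": "play_rows", "data": {
  "moves": "0 0 10 0 -1; 0 0 30 0 -1; 0 0 45 0 -1; 0 0 45 0 -1; 0 0 45 0 -1; 0 0 40 0 -1; -25 3 0 0 -1; -40 4 0 0 -1; -40 4 0 0 -1; -35 3 0 0 -1; -15 2 0 0 -1; 0 0 0 0 -1"
}}

```text
t: 18.75
eef_pos: [0.395, -0.1485, 0.3397]
tcp_rot: [[-0.992, -0.126, 0.002], [-0.126, 0.992, -0.001], [-0.002, -0.001, -1.0]]
contact_force: [0.9, 0.4, -0.3]
width: -0.0006
grasp_force: 0.0
```

```bash
python3 - <<'E'
from h import *
a=save("scene","pics/s3.png");b=save("top","pics/t3.png");w=save("wrist","pics/w3.png")
rz=lambda im,x,y,w,h:cv2.resize(im[y:y+h,x:x+w],(400,300),interpolation=cv2.INTER_CUBIC)
cv2.imwrite("pics/c3.png",np.hstack([rz(a,190,160,160,120),rz(w,0,0,640,480)])[...,::-1])
s=sensors.state();print(s["eef_pos"],s["t"])
E
```

```text
[ 0.39677768 -0.14863639  0.33876038] 18.9
```

View pics/c3.png

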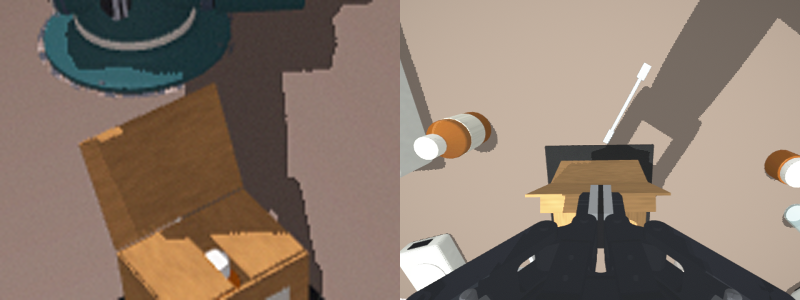

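Both short flaps are flat, meeting above the bottle with the cap visible at (217,257) through the gap. Now the lid, coming down on the robot's side of it.

>>> {"op": "play_rows", "data": {
  "moves": "-10 -1 -5 0 -1; 0 0 -25 0 -1; 0 0 -30 0 -1; 0 0 -30 0 -1; 0 0 -20 0 -1; 0 0 -10 0 -1; 0 0 0 0 -1; 0 0 0 0 -1"
}}

```text
t: 19.7
eef_pos: [0.3864, -0.1496, 0.2197]
tcp_rot: [[-0.992, -0.127, 0.001], [-0.127, 0.992, -0.0], [-0.0, -0.0, -1.0]]
contact_force: [-0.2, 0.1, -0.2]
width: 0.0001
grasp_force: 0.0
```

>>> {"op": "play_rows", "data": {
  "moves": "10 1.3 0 0 -1; 15 1.9 0 0 -1; 15 1.9 0 0 -1; 15 1.9 0 0 -1; 15 1.9 0 0 -1; 15 1.9 0 0 -1; 15 1.9 0 0 -1; 15 1.9 0 0 -1; 15 1.9 0 0 -1; 15 1.9 0 0 -1; 8 1 0 0 -1; 0 0 0 0 -1"
}}

```text
t: 20.9
eef_pos: [0.5401, -0.1299, 0.2189]
tcp_rot: [[-0.992, -0.128, -0.0], [-0.128, 0.992, 0.0], [0.0, 0.0, -1.0]]
contact_force: [0.6, 0.4, 0.4]
width: 0.0002
grasp_force: 0.0
```

>>> {"op": "play_rows", "data": {
  "moves": "5 0.6 -6 0 -1; 7 0.9 -7 0 -1; 6 0.8 -7 0 -1; 6 0.8 -7.5 0 -1; 5.5 0.7 -8 0 -1; 4.5 0.6 -8.5 0 -1; 4 0.5 -9 0 -1; 3 0.4 -9 0 -1; 2 0.2 -9 0 -1; 1 0.1 -8 0 -1; 0.5 0 -6 0 -1; 0 0 0 0 -1"
}}

```text
t: 22.1
eef_pos: [0.5833, -0.1244, 0.1328]
tcp_rot: [[-0.992, -0.127, -0.001], [-0.127, 0.992, 0.0], [0.001, 0.0, -1.0]]
contact_force: [0.1, -0.5, 0.1]
width: -0.0
grasp_force: 0.0
```

>>> {"op": "play_rows", "data": {
  "moves": "0 0 -2 0 -1; 0 0 -1 0 -1; 0 0 -1 0 -1; 0 0 0 0 -1; 0 0 0 0 -1"
}}

```text
t: 22.6
eef_pos: [0.5838, -0.1246, 0.1309]
tcp_rot: [[-0.992, -0.127, 0.001], [-0.127, 0.992, -0.0], [-0.001, -0.0, -1.0]]
contact_force: [-2.4, 1.0, 7.7]
width: -0.0002
grasp_force: 3.4
```

>>> {"op": "play_rows", "data": {
  "moves": "0 0 -1 0 -1; 0 0 0 0 -1; 0 0 0 0 -1"
}}

```text
t: 22.9
eef_pos: [0.5838, -0.1246, 0.1307]
tcp_rot: [[-0.992, -0.127, 0.001], [-0.127, 0.992, -0.001], [-0.001, -0.001, -1.0]]
contact_force: [-6.8, 1.2, 13.2]
width: 0.0006
grasp_force: 7.1
```

>>> {"op": "play_rows", "data": {
  "moves": "0 0 10 0 -1; 0 0 30 0 -1; 0 0 45 0 -1; 0 0 45 0 -1; -10 40 30 0 -1; -10 45 0 0 -1; -10 45 0 0 -1; -10 45 0 0 -1; -10 45 0 0 -1; -10 40 0 0 -1; 0 0 0 0 -1; 0 0 0 0 -1"
}}

```text
t: 24.1
eef_pos: [0.5237, 0.1354, 0.2888]
tcp_rot: [[-0.992, -0.129, 0.001], [-0.129, 0.992, -0.0], [-0.001, -0.0, -1.0]]
contact_force: [-0.3, -0.4, 0.0]
width: -0.0001
grasp_force: 0.0
```

```bash
python3 - <<'E'
from h import *
a=save("scene","pics/s4.png");b=save("top","pics/t4.png")
rz=lambda im,x,y,w,h:cv2.resize(im[y:y+h,x:x+w],(400,300),interpolation=cv2.INTER_CUBIC)
cv2.imwrite("pics/c4.png",np.vstack([np.hstack([rz(a,190,180,160,120),rz(b,310,170,160,120)]),np.hstack([rz(a,0,0,640,480),rz(b,0,0,640,480)])])[...,::-1])
E
```

```text
(no output)
```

View pics/c4.png

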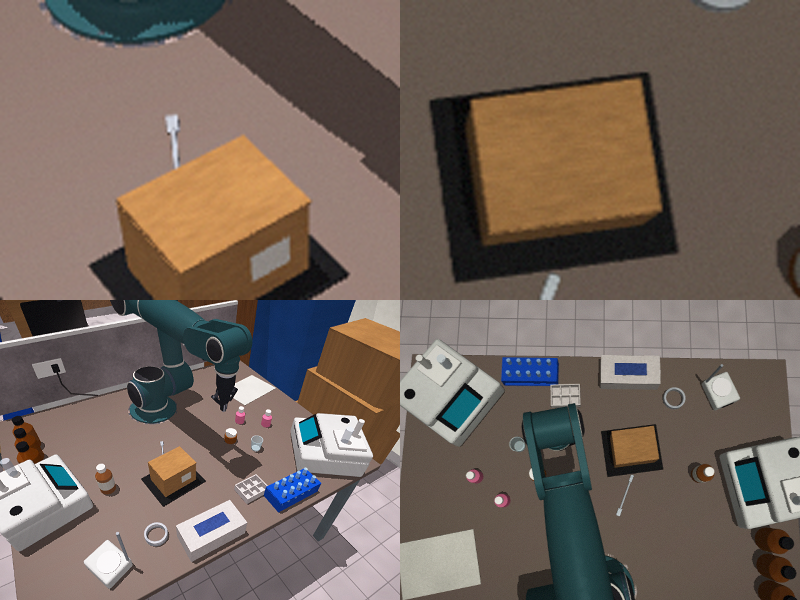

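The lid lies flat on the carton with its lip over the far wall (left pane, top corners (118,203), (245,137), (310,205), (182,272)). The bystanders are where they were, and the arm is clear.

```bash
python3 -c "
from cell import order;print(order.sign_off())"
```

```text
the job is handed in; nothing more can be done
None
```

The amber bottle is standing upright in the carton, the left then right flap and then the lid are folded flat over it, and the job is handed in at about 24 s.

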